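# Zero the push gauge, snap the cap onto its stud and keep it pressed

## Task

Turn the bezel of the push gauge until its zero mark lines up with the resting needle, then push the round ribbed snap cap, open end down, onto the stud on the gauge's platen until it clicks fully home on the stud's shoulder. Keep pressing on the cap after the click, with the needle inside the broad arc of the dial and the gauge never pushed to its end stop, and finish while still holding it pressed like that, with the dial still zeroed and the bench dogs and the offcut left where they are.

Things in the scene. Friction and masses are not known exactly. Their poses are not given: they have to be found in the camera images.
- gauge: Bench push gauge, fixed to the bench: grey housing 206 x 98 mm, top 50 mm above the bench. Origin: centre of the underside on the bench; x runs along the housing from the dial (near the robot, 56 mm on the -x side) to the platen and stud (56 mm on the +x side); z up.
- gauge_bezel (a joint): Angle of the dial's bezel (rad), growing anticlockwise seen from above; 0 = zero mark under the resting needle (unloaded, it points along the gauge's +x). Range -2.8 to 2.8, starts at 0.5 to 1.2; turns stiffly (0.06 N m), stays where it is left. The white face with ticks, long zero bar and broad arc turns with the bezel; the needle does not.
- bezel_grip (a point): Point on the bezel's axis at grip height, 74 mm above the bench. The bezel is a knurled aluminium ring 60 mm in diameter, 54 to 76 mm above the bench: grasp it across the diameter with the fingertips 4 mm or more above the housing. Its x axis turns with the bezel and points to the zero mark.
- zero_mark (a point): Raised black rib at the zero mark on the bezel's rim, 27.5 mm from the dial's axis, 78 mm above the bench.
- gauge_platen (a joint): Travel (m) of the sprung platen that carries the stud: 0 unloaded, growing as it is pushed down, end stop at 0.015. It starts to move at about 1 N and takes 1.6 N more per mm. The needle turns clockwise 20 degrees per mm; the broad arc spans 5 to 11 mm (about 9 to 19 N).
- stud: Steel stud upright on the platen (64 mm disc, top 76 mm above the bench unloaded). Origin: on the platen's top, on the stud's axis. From there up: shoulder 38 mm in diameter, 12 mm high; post 22 mm in diameter, 20 mm high; tapered nose, tip 42 mm above the origin. Four spring balls stand 4 mm out of the post's side, 10 mm above the shoulder.
- stud_seat (a point): Centre of the stud's shoulder top, where the cap's underside rests when fully home; 88 mm above the bench unloaded, moving down with the platen. The cap's lip meets the spring balls with its underside about 16 mm above the shoulder and takes about 10 N to push over them; then the force drops (the click) and the lip goes down to the shoulder.
- cap: Black ribbed plastic snap cap, round, 41 mm in diameter, 38 mm high, closed above, open below, with an inner lip (bore 24 mm, 3 mm high) at its underside and a 33 mm cavity above it. Loose, about 60 g, standing open end down on the bench, left of the gauge or beyond the vice (it changes places with the tall bench dog). Origin: centre of its underside; z up. Grip it round its sides.
- dog_1: Tall wooden bench dog (plain cylinder 40 mm in diameter, 56 mm high), loose; leave it alone. Origin: centre of its underside.
- dog_2: Short wooden bench dog (cylinder 42 mm in diameter, 22 mm high), loose; leave it alone. Origin: centre of its underside.
- offcut_6: Light wood offcut 45 x 75 x 18 mm, loose; leave it alone. Origin: centre of its underside.
There are look-alikes about, which are no part of the job. Leave any turquoise look-alike of the cap alone.

How it is judged:
By the outcome, as a careful person would: the job done as asked, in the order asked, and still so for the second after the job is handed in, while the arm keeps its last pose, push and grip.
It also fails if it takes over 58 s, if anything falls off the work surface, if the arm or the gripper's body presses on something with over 40 N, if the wrist force passes 120 N, or if a joint passes its speed limit or range.

## Robot

A 6-joint arm with a two-finger parallel gripper is mounted at the origin on a cart in front of the work surface, level with it; the furniture and walls round the work are solid. World frame = base frame: x ahead of the robot, y to its left, z up, the work surface at z = 0. Lengths are in m, angles in rad, forces in N, time in s.
With the tool pointing down it reaches from about 0.35 to 0.85 m from the base axis. Payload 8.1 kg.
Tool frame: the origin (TCP) lies at the very end of the fingers, on their centre line; the grasp point (between the pads) lies 19 mm behind it; z points along the fingers, y is the line along which they close (so a half turn about z gives the same grasp; the last joint's range is limited). The gripper opens to 93 mm and grips with 3 to 60 N. Pads are 15 mm wide; open, the fingers measure 128 mm over their backs; the gripper's body (75 mm by 188 mm) begins 65 mm behind the grasp point.
Start: joints at [-1.224, 0.13, 1.488, -0, 1.523, -0.085], TCP at [0.251, -0.545, 0.219] pointing down, gripper open.
Joint ranges: [-2.96, 2.96], [-0.89, 2.26], [0.02, 2.5], [-1.34, 4.48], [0, 2.73], [-2.66, 2.66]. Speed limits (rad/s): [2.39, 2.39, 2.79, 3.14, 3.14, 3.14].

## Interface

Orientations are given as a rotation vector (axis times angle).
In Python, from plant import monitor, eyes, ticket gives the robot as it stands.
- The arm moves only by the tool arm_command, never from a script. Its argument "deltas" is a list that holds one entry, the list of rows, each a list of 6 numbers: the shift along the world's x, y, z in cm, then the turn, a rotation vector about the world's x, y, z in degrees. In form: [[[tx, ty, tz, rx, ry, rz], ...]]. A call has 1 to 12 rows; each row shifts and turns the commanded pose from where the row before left it; what a row does not reach is not made up. A row lasts 1/12 s, in which the tool goes at most 41.7 mm and 7.16 degrees, less where a joint would pass 70% of its speed; a pose out of reach is approached as far as the arm can. A call is refused whole if a number of a shift passes 4.17 or a number of a turn 7.16, either way. A call with a gripper value outside its range is refused whole. "gripper" is the opening, from -1 (shut) to 1 (fully open), set as the call begins (left out, the last holds). The fingers move at their own pace and stop on an object; "squeeze" is the grip in N (left out, the last holds). Time passes only in rows, so rows that do not move let the fingers close. It gives the time, the measured TCP pose, the force, the opening and the grip force at its end, in the units of the state.
- monitor.read_state(): the state, without advancing time (a new reading comes with each control period).
- eyes.read_camera(name): name is "scene" or "top" or "wrist"; returns the picture (384x512x3 uint8, blue, green, red); there is no depth.
- eyes.camera_model(name): a dict with "fx", "fy", "cx", "cy" (pixels), "rvec" (rotation vector, rad) and "tvec" (3), from world to camera coordinates, as OpenCV has them. Camera axes: x right, y down, z forward; pixel columns grow to the right and rows downward; lengths in m; the calibration is good to about 2 mm. The wrist camera is an equidistant fisheye: a pixel r from the principal point sees the ray r / f radians off the axis. A picture is of the moment at which its call begins: read the wrist's pose just before it. camera_model takes no time and is no camera call; for the wrist camera it gives the pose at the moment of the call.
- ticket.close_job(): hands the job in; it is judged then, once.
The state is a dict: "t": time; "q": joint angles; "dq": joint speeds; "joint_torque": joint torques, N m; "tool_pos": TCP position; "orientation": TCP orientation; "force": force on the tool from outside, world axes, zero at the start; "wrist_torque": the same for the moment, N m; "opening": finger opening in m; "gripper_force": force on a finger pad.
Only numpy, scipy, OpenCV 4.12 (cv2) and the standard library are available. Lean on these libraries where they do the work, as an engineer would, in place of code of your own. Each camera call takes 0.05 s, during which the arm holds its last target. There are 200 camera calls.

## Working session

There is one attempt and no reset: what is moved stays moved. The work goes in short steps, Python scripts to look and compute and a tool call to move; the robot and the scene stay as the last step left them, time stands still between calls to the robot, and variables do not carry over. Pictures are saved under pics/ and viewed, at most 10 in all, crops included, and the job is handed in when it is done.

Besides the shell and the picture viewer there is one more tool, called after "Request:" by a JSON object that holds its "name" and its "arguments". arm_command: Moves the arm, as the interface text tells. Its arguments: {"type":"object","properties":{"deltas":{"type":"array"},"gripper":{"type":"number"},"squeeze":{"type":"number"}},"required":["deltas"]}

```bash
mkdir -p pics; ls; python3 - <<'E'
from plant import monitor, eyes
import cv2
s=monitor.read_state(); print(s)
for n in("scene","top"):
    print(n,eyes.camera_model(n))
    cv2.imwrite(f"pics/{n}0.png",eyes.read_camera(n))
print(eyes.camera_model("wrist"))
E
```

```text
pics
{'t': 0.0, 'q': array([-1.22441156e+00,  1.31146003e-01,  1.48926882e+00,  2.68840300e-05,
        1.52297010e+00, -8.53853467e-02]), 'dq': array([ 0.00045109,  0.00136404,  0.00048972, -0.00068761, -0.00120649,
       -0.00018432]), 'joint_torque': array([ 1.05697272e-03, -5.59848368e+01, -4.91760635e+01,  7.68473209e-02,
        3.51317727e-02, -1.49191656e-04]), 'tool_pos': array([ 0.25093619, -0.54439549,  0.21760223]), 'orientation': array([-3.06692868e+00, -6.72583504e-01,  3.24347461e-04]), 'force': array([-1.05907847, -0.02449237,  0.43067554]), 'wrist_torque': array([ 0.04124546, -0.00901285,  0.01816752]), 'gripper_force': 0.0, 'opening': 0.0930118648916804}
scene {'fx': 426.701284707021, 'fy': 426.701284707021, 'cx': 256.0960941403325, 'cy': 197.38211051261035, 'rvec': array([ 1.10254611, -2.21666946,  1.18761523]), 'tvec': array([0.40805646, 0.22405504, 0.96588739])}
top {'fx': 348.18320399085917, 'fy': 348.18320399085917, 'cx': 247.9454088059271, 'cy': 196.56571472800297, 'rvec': array([ 2.10823344, -2.12892192,  0.22018763]), 'tvec': array([0.17197432, 0.46035531, 0.96645672])}
{'fx': 297.3186396354542, 'fy': 297.3186396354542, 'cx': 252.8553341442742, 'cy': 193.65100822518625, 'rvec': array([-2.45631225,  1.5703071 ,  0.20873789]), 'tvec': array([-0.59964412, -0.03200806,  0.39075786])}
```

View pics/top0.png

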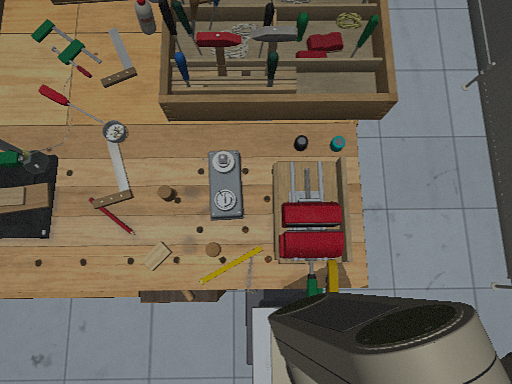

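View pics/scene0.png

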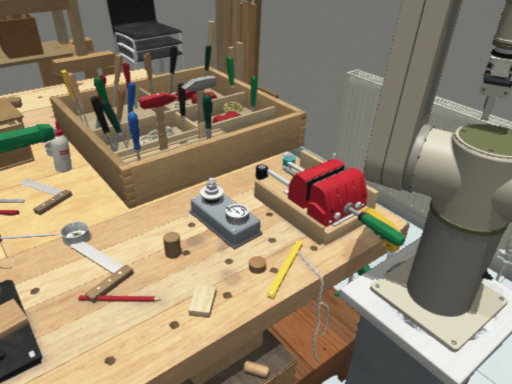

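The top picture shows the gauge with its stud near (223,160) and dial near (226,200). The black cap is at (301,143) beyond the vice, with the turquoise look-alike at (338,143). The tall dog is at (166,191), the short dog at (213,250) and the offcut at (157,256).

```bash
cat > h.py <<'E'
import numpy as np, cv2
from plant import monitor, eyes
def cam(n):
    m=eyes.camera_model(n); R=cv2.Rodrigues(np.array(m["rvec"]))[0]; t=np.array(m["tvec"])
    K=np.array([[m["fx"],0,m["cx"]],[0,m["fy"],m["cy"]],[0,0,1]]); return K,R,t
def back(n,u,v,z,c=None):
    K,R,t=c or cam(n)
    if n=="wrist":
        a=np.array([(u-K[0,2])/K[0,0],(v-K[1,2])/K[1,1]]); r=np.hypot(*a)
        d=np.array([*(a*np.sinc(r/np.pi)),np.cos(r)])
    else: d=np.linalg.inv(K)@[u,v,1]
    d=R.T@d; o=-R.T@t
    return o+d*(z-o[2])/d[2]
def proj(n,p,c=None):
    K,R,t=c or cam(n); q=R@np.array(p,float)+t
    if n=="wrist":
        r=np.hypot(q[0],q[1]); th=np.arctan2(r,q[2]); a=q[:2]/max(r,1e-9)*th; return K[:2,:2]@a+K[:2,2]
    q=K@q; return q[:2]/q[2]
E
python3 - <<'E'
from h import *
for nm,u,v,z in [("stud",223,159,.115),("dial",226,200,.076),("captop",301,143,.038),("tq",338,143,.038),("toolboxfront",280,115,.05),("viceback",306,163,.05),("viceR",350,160,.06)]:
    print(nm,back("top",u,v,z).round(4))
im=cv2.imread("pics/top0.png")
a=cv2.resize(im[140:230,195:285],None,fx=6,fy=6,interpolation=cv2.INTER_CUBIC)
b=cv2.resize(im[120:180,260:360],None,fx=2.6,fy=2.6,interpolation=cv2.INTER_CUBIC)
c=np.zeros((600,800,3),np.uint8); c[:540,:540]=a; c[:b.shape[0],540:800]=b
cv2.imwrite("pics/c1.png",c)
E
```

```text
stud [0.5546 0.2359 0.115 ]
dial [0.4466 0.2295 0.076 ]
captop [0.6277 0.0051 0.038 ]
tq [ 0.6267 -0.1071  0.038 ]
toolboxfront [0.7135 0.0674 0.05  ]
viceback [ 0.5609 -0.0052  0.05  ]
viceR [ 0.5659 -0.1329  0.06  ]
```

View pics/c1.png

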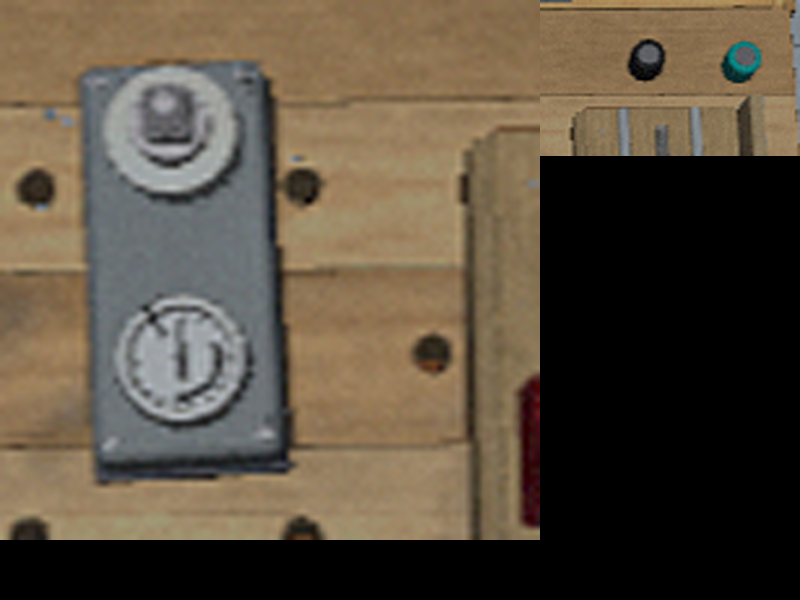

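```bash
python3 - <<'E'
from h import *
P=back("top",223.7,161.7,.076);B=back("top",225.2,200,.076);d=P-B
print("platen",P,"bezel",B,"dist",np.hypot(*d[:2]),"yaw",np.degrees(np.arctan2(d[1],d[0])))
Z=back("top",195+152/6,140+312/6,.078);e=Z-B
print("zero dir",np.degrees(np.arctan2(e[1],e[0])),np.hypot(*e[:2]))
s=monitor.read_state();R=cv2.Rodrigues(s["orientation"])[0];print(R.round(3))
K,Rc,t=cam("wrist");o=-Rc.T@t;print("cam in tool",R.T@(o-s["tool_pos"]),(R.T@Rc.T).round(3))
# cap top silhouette scene check
print(proj("scene",[.6277,.0051,.038]),proj("scene",[*P[:2],.076]),proj("scene",[*B[:2],.076]))
E
```

```text
platen [0.55889233 0.23639122 0.076     ] bezel [0.44662258 0.23177199 0.076     ] dist 0.1123647385127402 yaw 2.3560487643250565
zero dir 31.02383052043351 0.02650827886139148
[[ 0.908  0.419 -0.001]
 [ 0.419 -0.908  0.002]
 [ 0.    -0.002 -1.   ]]
cam in tool [ 0.07059273  0.00057167 -0.16685255] [[ 0.001 -0.966 -0.258]
 [ 1.     0.001 -0.   ]
 [ 0.    -0.258  0.966]]
[262.52464285 168.16893251] [212.23270979 191.58336045] [237.73632056 210.6509198 ]
```

Request:
{"name": "arm_command", "arguments": {"deltas": [[[0.5,2,0.1,0,0,0],[1,3.9,0.1,0,0,0],[1,3.9,0.1,0,0,0],[1,3.9,0.1,0,0,0],[1,3.9,0.1,0,0,0],[1,3.9,0.1,0,0,0],[1,3.9,0,0,0,0],[1,3.9,0,0,0,0],[1,3.9,0,0,0,0],[1,3.9,0,0,0,0],[1,3.9,0,0,0,0],[1,3.9,0,0,0,0]]], "gripper": 1}}

```text
t: 1.1
tool_pos: [0.3659, -0.094, 0.2245]
orientation: [3.069, 0.672, 0.0]
force: [0.9, -0.3, -0.3]
opening: 0.093
gripper_force: 0.0
```

Request:
{"name": "arm_command", "arguments": {"deltas": [[[1,3.9,0,0,0,0],[1,3.9,0,0,0,0],[1,3.9,0,0,0,0],[1,3.9,0,0,0,0],[1,3.9,-0.5,0,0,0],[1,3.9,-1,0,0,0],[1,3.9,-1.2,0,0,0],[1,3.9,-1.3,0,0,0],[0.1,1.5,-1.2,0,0,0],[0,0,0,0,0,0],[0,0,0,0,0,0]]]}}

```text
t: 2.02
tool_pos: [0.4457, 0.2305, 0.1714]
orientation: [3.067, 0.676, -0.005]
force: [-1.0, 0.2, 0.3]
opening: 0.0928
gripper_force: 0.0
```

```bash
python3 - <<'E'
from h import *
s=monitor.read_state();im=eyes.read_camera("wrist");c=cam("wrist")
np.savez("w1.npz",im=im,K=c[0],R=c[1],t=c[2])
print(s["t"],s["tool_pos"],s["orientation"],s["q"].round(3),s["force"])
for p in ([.4466,.2318,.076],[.5589,.2364,.076]): print(proj("wrist",p,c))
cv2.imwrite("pics/w1.png",cv2.resize(im,(800,600),interpolation=cv2.INTER_CUBIC))
E
```

```text
2.0167 [0.44567159 0.23048534 0.17143251] [ 3.06714079  0.67629452 -0.00531321] [ 0.375 -0.107  1.814 -0.     1.438  1.512] [-1.04409575  0.17842996  0.29493468]
[250.38132307 192.5908308 ]
[299.33683613  78.22167072]
```

View pics/w1.png

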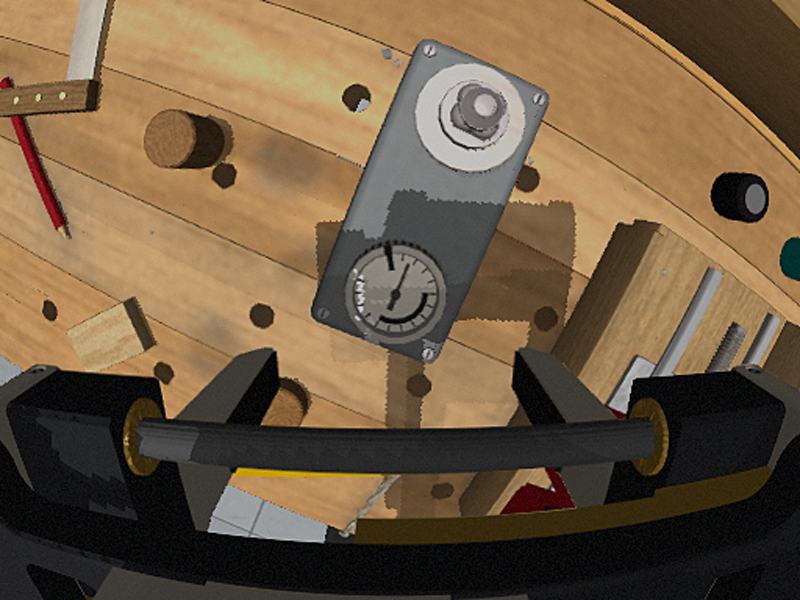

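The wrist view shows the dial centred near (396,292) of 800x600, with the zero bar at (390,254) and the needle pointing to (410,265). The platen is near (470,118), and the cap is upright at (740,197).

```bash
python3 - <<'E'
from h import *
f=np.load("w1.npz");c=(f["K"],f["R"],f["t"]);k=512/800
b=lambda u,v,z:back("wrist",u*k,v*k,z,c)
S=[b(*p,.05) for p in((430,48),(540,99),(323,313),(428,353))]
print("screws\n",np.round(S,4),"mean",np.mean(S,0))
P=b(470,118,.076);B=b(396,291,.076);Z=b(390,254,.078)
# rings: extreme points left/right/top/bottom
print("P",P,"B",B,"dist",np.hypot(*(P-B)[:2]))
Nn=b(410,265,.072);N0=b(396,295,.072)
a=lambda d:np.degrees(np.arctan2(d[1],d[0]))
print("yaw PB",a(P-B),"screws",a((S[0]+S[1]-S[2]-S[3])),"zero",a(Z-B),np.hypot(*(Z-B)[:2]),"needle",a(Nn-N0))
g=cv2.cvtColor(f["im"],cv2.COLOR_BGR2GRAY)
cr=f["im"][150:225,210:295];cv2.imwrite("pics/c2.png",np.hstack([cv2.resize(cr,(680,600),interpolation=cv2.INTER_CUBIC)]))
E
```

```text
screws
 [[0.5972 0.2753 0.05  ]
 [0.5998 0.1993 0.05  ]
 [0.4141 0.2662 0.05  ]
 [0.4179 0.1918 0.05  ]] mean [0.50722566 0.23313048 0.05      ]
P [0.56172368 0.23627057 0.076     ] B [0.45320748 0.23177648 0.076     ] dist 0.10860922446711765
yaw PB 2.3714932994521205 screws 2.602802504099478 zero 33.64560799085072 0.022406768616214528 needle 0.5388000699379655
```

View pics/c2.png

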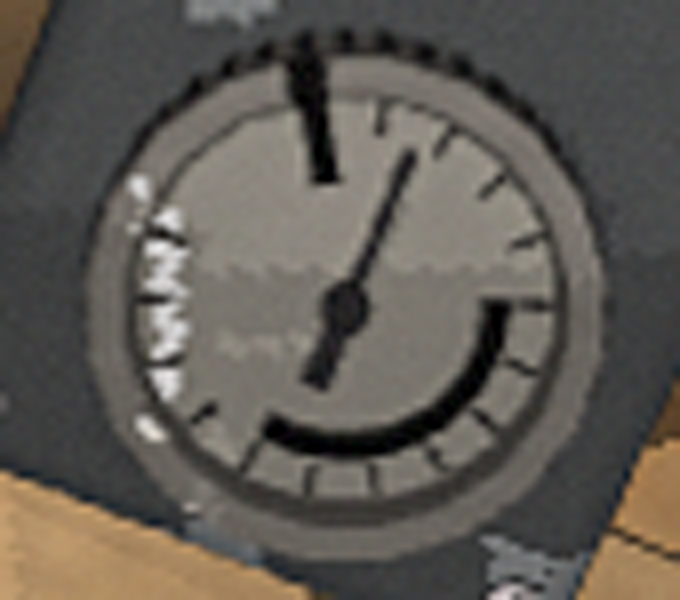

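```bash
python3 - <<'E'
from h import *
f=np.load("w1.npz");c=(f["K"],f["R"],f["t"])
b=lambda u,v,z:back("wrist",210+(u-3.5)/8,150+(v-3.5)/8,z,c)
a=lambda d:np.degrees(np.arctan2(d[1],d[0]))
C=b(346,308,.076);print(C)
print("zero",a(b(305,70,.076)-b(325,180,.076)),a(b(305,70,.076)-C),"needle",a(b(412,152,.074)-b(318,382,.074)))
s=monitor.read_state();print(s["tool_pos"])
E
```

```text
[0.45141461 0.23157595 0.076     ]
zero 34.860429071489634 34.338005648369275 needle 3.2397967928362217
[0.44637599 0.22985253 0.17249114]
```

Request:
{"name": "arm_command", "arguments": {"deltas": [[[0.1,0.1,-1.5,0,0,0],[0.1,0,-2,0,0,0],[0.1,0,-2,0,0,0],[0.1,0,-2,0,0,0],[0,0,-2,0,0,0],[0,0,-1.2,0,0,0],[0,0,-0.5,0,0,0],[0,0,0,0,0,0],[0,0,0,0,0,0]]]}}

```text
t: 2.82
tool_pos: [0.4516, 0.2309, 0.062]
orientation: [-3.069, -0.672, -0.002]
force: [-0.3, -0.2, 0.7]
opening: 0.0931
gripper_force: 0.0
```

Request:
{"name": "arm_command", "arguments": {"deltas": [[[0,0,0,0,0,0],[0,0,0,0,0,0],[0,0,0,0,0,0],[0,0,0,0,0,0],[0,0,0,0,0,0],[0,0,0,0,0,0]]], "gripper": -1, "squeeze": 20}}

```text
t: 3.32
tool_pos: [0.4504, 0.2327, 0.0612]
orientation: [-3.066, -0.672, 0.0]
force: [-1.6, 2.4, 2.0]
opening: 0.0594
gripper_force: 20.0
```

Request:
{"name": "arm_command", "arguments": {"deltas": [[[0,0,0,0,0,-3],[0,0,0,0,0,-4.8],[0,0,0,0,0,-4.8],[0,0,0,0,0,-4.8],[0,0,0,0,0,-4.8],[0,0,0,0,0,-4.8],[0,0,0,0,0,-4.6],[0,0,0,0,0,0],[0,0,0,0,0,0],[0,0,0,0,0,0]]]}}

```text
t: 4.15
tool_pos: [0.4504, 0.2328, 0.0612]
orientation: [-3.133, 0.187, 0.001]
force: [-3.3, 6.8, 1.9]
opening: 0.0594
gripper_force: 20.0
```

```bash
python3 - <<'E'
from h import *
s=monitor.read_state();im=eyes.read_camera("wrist");c=cam("wrist")
np.savez("w2.npz",im=im,K=c[0],R=c[1],t=c[2])
R=cv2.Rodrigues(s["orientation"])[0];print(s["t"],s["tool_pos"],"yaw",np.degrees(np.arctan2(R[1,0],R[0,0])),s["force"],s["wrist_torque"])
p=proj("wrist",[.4505,.232,.074],c);print(p)
u0,v0=(p-[50,40]).astype(int);v0=min(v0,384-75);print(u0,v0)
cv2.imwrite("pics/c3.png",cv2.resize(im[v0:v0+75,u0:u0+100],(800,600),interpolation=cv2.INTER_CUBIC))
E
```

```text
4.15 [0.45043024 0.23276332 0.06123655] yaw -6.841255152929201 [-3.2529201   6.82211558  1.8720552 ] [ 1.23014472  0.57713306 -0.03969698]
[252.35054166 244.09193473]
202 204
```

View pics/c3.png

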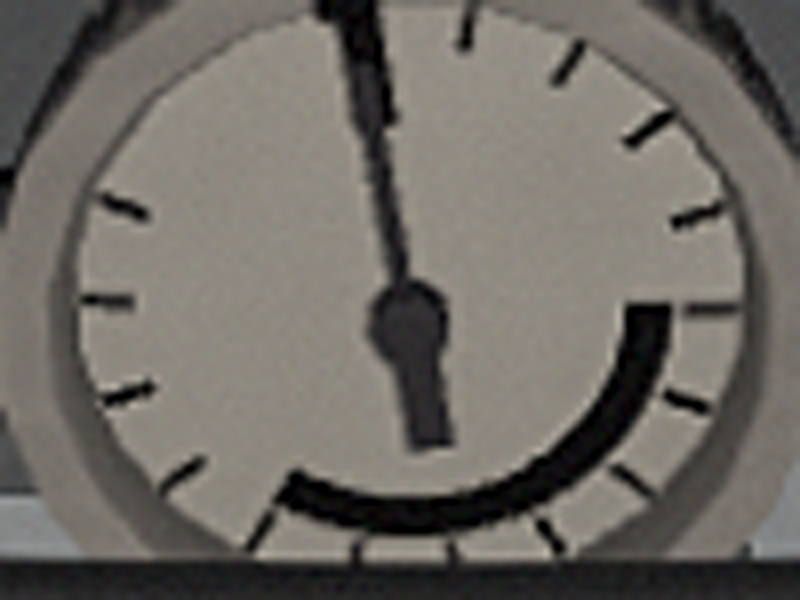

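The needle lies nearly under the zero bar, around (372,110) in the zoom, perhaps a degree or so off. I'll fit the ticks to get a number.

```bash
cat > fit.py <<'E'
from h import *
from scipy.optimize import least_squares
def run(npz,u0,v0,T,rows,sc=8,zf=.070,zn=.073,half=30):
    f=np.load(npz);c=(f["K"],f["R"],f["t"]);px=lambda u,v:(u0+(u-3.5)/sc,v0+(v-3.5)/sc)
    W=np.array([back("wrist",*px(*p[:2]),zf,c)[:2] for p in T]);d=np.radians([p[2] for p in T])
    r=least_squares(lambda q:np.r_[q[0]+q[2]*np.cos(q[3]-d)-W[:,0],q[1]+q[2]*np.sin(q[3]-d)-W[:,1]],[.45,.23,.022,.05])
    print("face c,r",r.x[:3],"zero deg",np.degrees(r.x[3]),"rms mm",1e3*np.sqrt(np.mean(r.fun**2)))
    g=cv2.resize(cv2.cvtColor(f["im"][v0:v0+75,u0:u0+100],cv2.COLOR_BGR2GRAY),(800,600),interpolation=cv2.INTER_CUBIC).astype(float)
    N=[]
    for y,x in rows:
        w=np.clip(150-g[y,x-half:x+half],0,None);N.append(back("wrist",*px((w*np.arange(x-half,x+half)).sum()/w.sum(),y),zn,c)[:2])
    N=np.array(N);k=np.polyfit(N[:,0],N[:,1],1);print("needle deg",np.degrees(np.arctan(k[0])),"resid",np.std(N[:,1]-np.polyval(k,N[:,0])))
E
python3 - <<'E'
from fit import *
T=[(466,25,20),(567,62,40),(650,128,60),(697,217,80),(712,308,100),(688,402,120),(632,480,140),(550,535,160),(262,528,220),(185,475,240),(130,395,260),(108,300,280),(125,207,300)]
rows=[(y,int(372+(y-140)*.2)) for y in range(145,270,10)]+[(y,int(410+(y-325)*.17)) for y in range(375,440,10)]
for z in(.068,.070,.072): run("w2.npz",202,204,T,rows,zf=z,zn=z+.002)
f=np.load("w2.npz");c=(f["K"],f["R"],f["t"]);C=back("wrist",202+406.5/8,204+321.5/8,.072,c);print("hub",C)
E
```

```text
face c,r [0.44906681 0.23194964 0.0222137 ] zero deg 2.5079997798021334 rms mm 0.11479330985557572
needle deg 2.8283849544110153 resid 4.767867803134139e-05
face c,r [0.44996505 0.23183629 0.0219361 ] zero deg 2.5079996815970054 rms mm 0.11335875570568082
needle deg 2.8283849544109647 resid 4.707530474088979e-05
face c,r [0.45086329 0.23172295 0.0216585 ] zero deg 2.507999601143094 rms mm 0.11192420155581595
needle deg 2.8283849544110797 resid 4.647193145044909e-05
hub [0.44949402 0.2318617  0.072     ]
```

The zero is within 0.3 degrees of the needle. Now release and go to the cap.

Request:
{"name": "arm_command", "arguments": {"deltas": [[[0,0,0,0,0,0],[0,0,0,0,0,0],[0,0,0,0,0,0],[0,0,0,0,0,0],[0,0,1,0,0,0],[0,0,3,0,0,0],[0,0,3.5,0,0,0],[0,0,3.5,0,0,0],[0,0,3,0,0,0]]], "gripper": 1}}

```text
t: 4.95
tool_pos: [0.4511, 0.2311, 0.2041]
orientation: [-3.135, 0.188, -0.002]
force: [1.0, -0.5, 0.2]
opening: 0.0929
gripper_force: 0.0
```

Request:
{"name": "arm_command", "arguments": {"deltas": [[[1,-1.3,0.3,0,0,0.8],[2.2,-2.8,0,0,0,1],[2.2,-2.8,0,0,0,1],[2.2,-2.8,0,0,0,1],[2.2,-2.8,0,0,0,1],[2.2,-2.8,0,0,0,1],[2.2,-2.8,0,0,0,1],[2.2,-2.8,-1,0,0,0],[1.6,-1.9,-2.5,0,0,0],[0,0,-2.5,0,0,0],[0,0,0,0,0,0],[0,0,0,0,0,0]]]}}

```text
t: 5.95
tool_pos: [0.6293, 0.0031, 0.1426]
orientation: [-3.141, 0.003, 0.007]
force: [-0.2, 0.2, 0.3]
opening: 0.093
gripper_force: 0.0
```

```bash
python3 - <<'E'
from h import *
s=monitor.read_state();im=eyes.read_camera("wrist");c=cam("wrist")
np.savez("w3.npz",im=im,K=c[0],R=c[1],t=c[2])
R=cv2.Rodrigues(s["orientation"])[0];print(s["t"],s["tool_pos"],"yaw",np.degrees(np.arctan2(R[1,0],R[0,0])),s["force"])
print(proj("wrist",[.63,.005,.038],c))
cv2.imwrite("pics/w3.png",cv2.resize(im,(800,600),interpolation=cv2.INTER_CUBIC))
E
```

```text
5.95 [0.6293156  0.00307934 0.14263639] yaw -0.09844303664815358 [-0.18016588  0.15457196  0.31698985]
[250.39058952 191.773206  ]
```

View pics/w3.png

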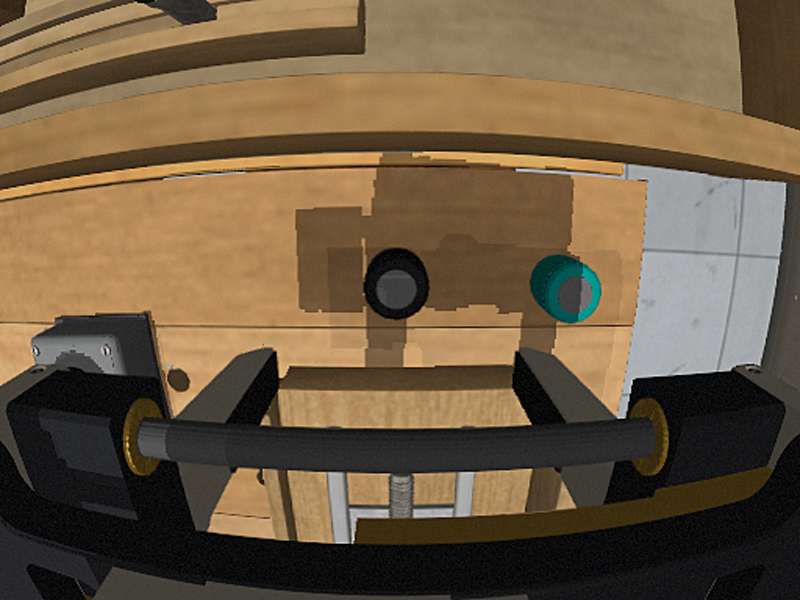

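The black cap is upright, with its grey top disc centred near (396,289). The turquoise one is at (570,290), well clear.

```bash
python3 - <<'E'
from h import *
f=np.load("w3.npz");c=(f["K"],f["R"],f["t"]);im=f["im"]
print(back("wrist",396*.64,289*.64,.038,c))
g=cv2.cvtColor(im,cv2.COLOR_BGR2GRAY);roi=g[150:215,225:285]
_,l,st,ce=cv2.connectedComponentsWithStats((roi<65).astype(np.uint8));print(st[1:],ce[1:])
m=(roi>75)&(roi<160)&(np.abs(im[150:215,225:285].astype(int).ptp(2) if hasattr(np.ndarray,'ptp') else np.ptp(im[150:215,225:285].astype(int),2))<15)
n,l,st,ce=cv2.connectedComponentsWithStats(m.astype(np.uint8))
for i in range(1,n):
    if st[i,4]>100: p=ce[i]+[225,150];print("grey",st[i],p,back("wrist",*p,.038,c))
E
```

```text
[0.63665889 0.00210504 0.038     ]
[[   7    8   43   47 1360]
 [   6   49    1    1    1]
 [   0   59    4    1    4]
 [   9   59   26    1   26]
 [  43   59   17    1   17]] [[28.22794118 30.70661765]
 [ 6.         49.        ]
 [ 1.5        59.        ]
 [21.5        59.        ]
 [51.         59.        ]]Traceback (most recent call last):
  File "<stdin>", line 6, in <module>
AttributeError: `ptp` was removed from the ndarray class in NumPy 2.0. Use np.ptp(arr, ...) instead.
```

```bash
python3 - <<'E'
from h import *
from scipy.optimize import least_squares
f=np.load("w3.npz");c=(f["K"],f["R"],f["t"]);im=f["im"]
a=np.linspace(0,2*np.pi,90)
def bb(x,y,n,c):
    q=np.array([proj(n,[x+.0205*np.cos(t),y+.0205*np.sin(t),z],c) for z in(0,.019,.038) for t in a]);return np.r_[q.min(0),q.max(0)]
o=np.array([231.5,157.5,274.5,204.5])
r=least_squares(lambda p:bb(p[0],p[1],"wrist",c)-o,[.633,.003],diff_step=1e-4);print("wrist",r.x,r.fun)
im=cv2.imread("pics/top0.png");g=cv2.cvtColor(im,cv2.COLOR_BGR2GRAY)[130:156,288:316]
n,l,st,ce=cv2.connectedComponentsWithStats((g<75).astype(np.uint8))
s=st[1:][st[1:,4].argmax()];o=np.r_[s[0]+288-.5,s[1]+130-.5,s[0]+s[2]+287.5,s[1]+s[3]+129.5];print(s)
r=least_squares(lambda p:bb(p[0],p[1],"top",None)-o,[.633,.003],diff_step=1e-4);print("top",r.x,r.fun)
E
```

```text
wrist [0.63741768 0.00252161] [-0.16511863 -0.4273743   0.16510737  0.40932855]
[  6   5  14  16 138]
top [0.63591158 0.00375914] [-0.59241089 -0.46507149  0.57250414  0.46757266]
```

Request:
{"name": "arm_command", "arguments": {"deltas": [[[0.4,0,-1,0,0,0],[0.4,0,-2,0,0,0],[0,0,-2.4,0,0,0],[0,0,-2.4,0,0,0],[0,0,-2.4,0,0,0],[0,0,-1.8,0,0,0],[0,0,-1,0,0,0],[0,0,-0.4,0,0,0],[0,0,0,0,0,0],[0,0,0,0,0,0]]]}}

```text
t: 6.83
tool_pos: [0.6401, 0.0034, 0.0116]
orientation: [3.141, -0.001, 0.004]
force: [-0.5, 0.1, 0.2]
opening: 0.0928
gripper_force: 0.0
```

Request:
{"name": "arm_command", "arguments": {"deltas": [[[0,0,0,0,0,0],[0,0,0,0,0,0],[0,0,0,0,0,0],[0,0,0,0,0,0],[0,0,0,0,0,0],[0,0,0,0,0,0],[0,0,0,0,0,0],[0,0,0,0,0,0]]], "gripper": -1, "squeeze": 45}}

```text
t: 7.5
tool_pos: [0.6388, 0.0032, 0.0099]
orientation: [-3.142, 0.002, 0.0]
force: [-0.4, 0.2, -0.3]
opening: 0.0444
gripper_force: 0.0
```

Request:
{"name": "arm_command", "arguments": {"deltas": [[[0,0,0,0,0,0],[0,0,0,0,0,0],[0,0,0,0,0,0],[0,0,0,0,0,0]]]}}

```text
t: 7.83
tool_pos: [0.6389, 0.0031, 0.0099]
orientation: [3.142, -0.002, -0.0]
force: [-0.0, 0.2, -0.2]
opening: 0.0395
gripper_force: 45.0
```

Request:
{"name": "arm_command", "arguments": {"deltas": [[[0,0,0.5,0,0,0],[0,0,1.5,0,0,0],[0,0,3,0,0,0],[0,0,3.5,0,0,0],[0,0,3.5,0,0,0],[0,0,3.5,0,0,0],[-0.5,0.8,3,0,0,0],[-1,1.8,1,0,0,0]]]}}

```text
t: 8.5
tool_pos: [0.6271, 0.0275, 0.2134]
orientation: [3.14, -0.005, 0.016]
force: [1.1, 0.9, -0.6]
opening: 0.0392
gripper_force: 45.0
```

Request:
{"name": "arm_command", "arguments": {"deltas": [[[-1.8,3,0,0,0,0],[-1.9,3.2,0,0,0,0],[-1.9,3.2,0,0,0,0],[-1.9,3.2,0,0,0,0],[-1.9,3.2,0,0,0,0],[-1.8,3,0,0,0,0],[-1.2,2,0,0,0,0],[0,0,0,0,0,0],[0,0,0,0,0,0],[0,0,0,0,0,0]]]}}

```text
t: 9.33
tool_pos: [0.5004, 0.2368, 0.206]
orientation: [3.142, -0.001, 0.002]
force: [1.1, -0.8, -0.8]
opening: 0.0392
gripper_force: 45.0
```

```bash
python3 - <<'E'
from h import *
s=monitor.read_state();im=eyes.read_camera("wrist");c=cam("wrist")
np.savez("w4.npz",im=im,K=c[0],R=c[1],t=c[2])
R=cv2.Rodrigues(s["orientation"])[0];print(s["t"],s["tool_pos"],"yaw",np.degrees(np.arctan2(R[1,0],R[0,0])),s["opening"])
print(proj("wrist",[.562,.237,.076],c)/.64)
cv2.imwrite("pics/w4.png",cv2.resize(im,(800,600),interpolation=cv2.INTER_CUBIC))
E
```

```text
9.3333 [0.50037544 0.23683296 0.20600921] yaw -0.04089711035805049 0.039233998523605304
[392.72571386 196.15749963]
```

View pics/w4.png

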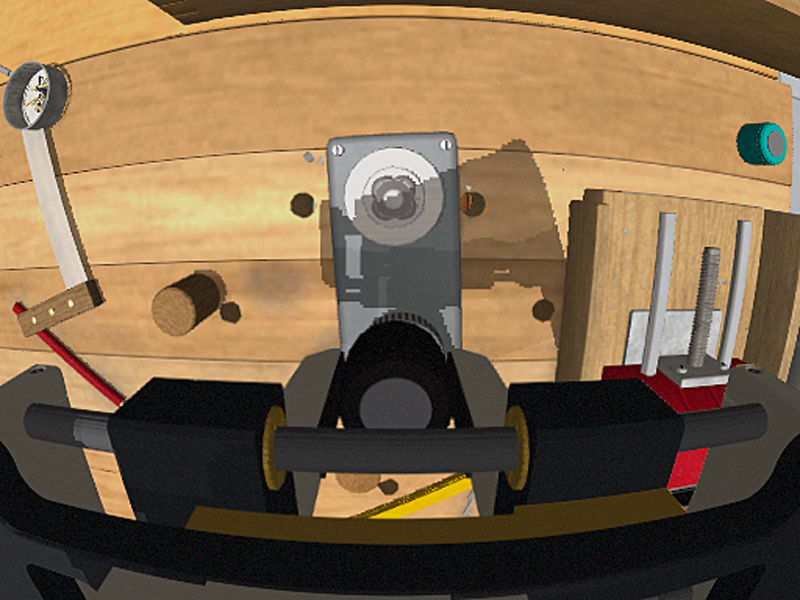

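The cap is held upright, its grey top centred near (396,404). The platen disc spans about 344–442 by 148–245, with the stud nose at (394,199).

```bash
python3 - <<'E'
from h import *
from scipy.optimize import least_squares
f=np.load("w4.npz");c=(f["K"],f["R"],f["t"]);im=f["im"];k=.64
a=np.linspace(0,2*np.pi,90)
def bb(x,y,r,zs): 
    q=np.array([proj("wrist",[x+r*np.cos(t),y+r*np.sin(t),z],c) for z in zs for t in a]);return np.r_[q.min(0),q.max(0)]
o=np.array([344,148,442.5,245.5])*k
r=least_squares(lambda p:bb(p[0],p[1],p[2],[.076])-o,[.56,.236,.032],diff_step=1e-4);print("platen",r.x,r.fun)
print("nose tip",back("wrist",395*k,199*k,.118,c))
z0=.206-.0099
# grey disc: left/right/top edges (bottom maybe occluded)
o2=np.array([359,375,432,0])*k
r=least_squares(lambda p:(bb(p[0],p[1],p[2],[z0+.038])-o2)[:3],[.5,.237,.013],diff_step=1e-4);print("cap disc",r.x,r.fun)
s=monitor.read_state();print(s["tool_pos"])
cv2.imwrite("pics/c4.png",np.hstack([cv2.resize(im[85:165,205:300],(475,400),interpolation=cv2.INTER_CUBIC),cv2.resize(im[200:290,215:295],(320,360),interpolation=cv2.INTER_CUBIC)[:400].copy() if 0 else np.pad(cv2.resize(im[200:290,215:295],(320,360),interpolation=cv2.INTER_CUBIC),((0,40),(0,0),(0,0)))]))
E
```

```text
platen [0.56150417 0.23668251 0.03130117] [ 0.01159359 -0.01174915 -0.01157645  0.01164316]
nose tip [0.56175468 0.23553407 0.118     ]
cap disc [0.49779136 0.23533545 0.01223813] [ 3.19175797e-11 -1.18120624e-09 -3.39355211e-11]
[0.50053824 0.23642496 0.20573812]
```

View pics/c4.png

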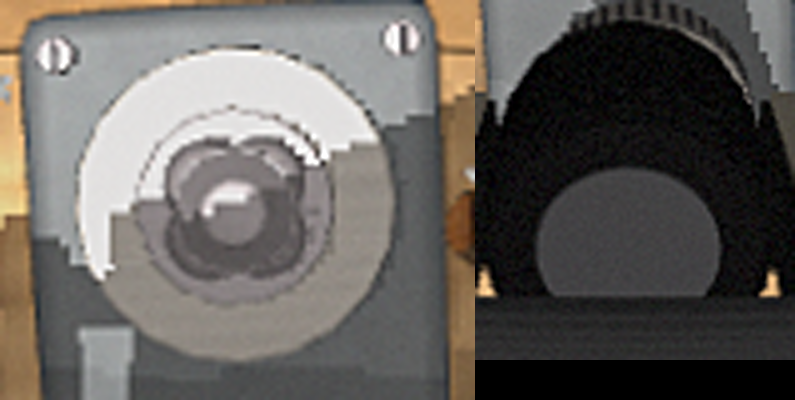

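Request:
{"name": "arm_command", "arguments": {"deltas": [[[0.5,0,0,0,0,0],[1,0,0,0,0,0],[1.2,0,-0.5,0,0,0],[1.2,0,-1,0,0,0],[1.2,0,-1.5,0,0,0],[0.8,0,-1.5,0,0,0],[0.4,0,-1.5,0,0,0],[0,0,-1,0,0,0],[0,0,0,0,0,0],[0,0,0,0,0,0],[0,0,0,0,0,0],[0,0,0,0,0,0]]], "squeeze": 60}}

```text
t: 10.38
tool_pos: [0.5636, 0.2373, 0.1365]
orientation: [-3.141, 0.002, -0.003]
force: [0.7, -0.1, 0.1]
opening: 0.0395
gripper_force: 60.0
```

```bash
python3 - <<'E'
from h import *
s=monitor.read_state();print(s["t"],s["tool_pos"],s["force"],s["opening"])
E
```

```text
10.3833 [0.5636221  0.23733134 0.13648332] [ 0.72493857 -0.12251333  0.12292415] 0.039518124094556864
```

Request:
{"name": "arm_command", "arguments": {"deltas": [[[0,0,-0.3,0,0,0],[0,0,-0.3,0,0,0],[0,0,-0.3,0,0,0],[0,0,-0.3,0,0,0],[0,0,-0.3,0,0,0],[0,0,-0.3,0,0,0],[0,0,0,0,0,0],[0,0,0,0,0,0]]]}}

```text
t: 11.05
tool_pos: [0.5632, 0.2373, 0.1172]
orientation: [-3.141, 0.002, -0.001]
force: [1.2, 0.7, 2.2]
opening: 0.0393
gripper_force: 60.0
```

Request:
{"name": "arm_command", "arguments": {"deltas": [[[0,0,-0.2,0,0,0],[0,0,-0.2,0,0,0],[0,0,0,0,0,0],[0,0,0,0,0,0]]]}}

```text
t: 11.38
tool_pos: [0.5634, 0.2374, 0.1133]
orientation: [-3.141, 0.002, -0.002]
force: [3.9, 2.5, 1.0]
opening: 0.0395
gripper_force: 60.0
```

Request:
{"name": "arm_command", "arguments": {"deltas": [[[0,0,-0.2,0,0,0],[0,0,-0.2,0,0,0],[0,0,0,0,0,0],[0,0,0,0,0,0]]]}}

```text
t: 11.72
tool_pos: [0.5636, 0.2374, 0.1097]
orientation: [-3.141, 0.002, -0.003]
force: [2.7, 1.9, 5.4]
opening: 0.0393
gripper_force: 60.0
```

Request:
{"name": "arm_command", "arguments": {"deltas": [[[0.03,0.02,-0.2,0,0,0],[0.03,0.01,-0.2,0,0,0],[0,0,0,0,0,0],[0,0,0,0,0,0]]]}}

```text
t: 12.05
tool_pos: [0.5641, 0.2376, 0.1062]
orientation: [-3.141, 0.002, -0.002]
force: [0.3, 0.9, 10.8]
opening: 0.0394
gripper_force: 60.0
```

Request:
{"name": "arm_command", "arguments": {"deltas": [[[0,0,-0.15,0,0,0],[0,0,-0.15,0,0,0],[0,0,0,0,0,0]]]}}

```text
t: 12.3
tool_pos: [0.5641, 0.2377, 0.103]
orientation: [-3.141, 0.002, -0.002]
force: [2.6, 0.8, 2.6]
opening: 0.0393
gripper_force: 60.0
```

Request:
{"name": "arm_command", "arguments": {"deltas": [[[0,0,-0.15,0,0,0],[0,0,-0.15,0,0,0],[0,0,-0.15,0,0,0],[0,0,0,0,0,0],[0,0,0,0,0,0]]]}}

```text
t: 12.72
tool_pos: [0.5635, 0.2375, 0.0973]
orientation: [-3.142, 0.002, 0.0]
force: [3.5, 0.9, 3.1]
opening: 0.0394
gripper_force: 60.0
```

Request:
{"name": "arm_command", "arguments": {"deltas": [[[0,0,-0.15,0,0,0],[0,0,-0.15,0,0,0],[0,0,0,0,0,0],[0,0,0,0,0,0]]]}}

```text
t: 13.05
tool_pos: [0.5635, 0.2375, 0.0947]
orientation: [-3.142, 0.002, -0.0]
force: [1.8, 1.6, 5.2]
opening: 0.0394
gripper_force: 60.0
```

Request:
{"name": "arm_command", "arguments": {"deltas": [[[0,0,-0.15,0,0,0],[0,0,-0.15,0,0,0],[0,0,-0.15,0,0,0],[0,0,-0.1,0,0,0],[0,0,0,0,0,0],[0,0,0,0,0,0],[0,0,0,0,0,0]]]}}

```text
t: 13.63
tool_pos: [0.5636, 0.2375, 0.0904]
orientation: [-3.142, 0.002, -0.001]
force: [-2.6, -0.1, 12.0]
opening: 0.0393
gripper_force: 60.0
```

```bash
python3 - <<'E'
from h import *
for i in range(3):
    s=monitor.read_state();im=eyes.read_camera("wrist");print(s["t"],s["tool_pos"].round(4),s["force"].round(2),s["opening"])
c=cam("wrist");p=proj("wrist",[.45,.2318,.074],c);print(p)
t=eyes.read_camera("top");sc=eyes.read_camera("scene")
pt=proj("top",[.45,.2318,.074]).astype(int);ps=proj("scene",[.5,.2318,.074]).astype(int)
A=cv2.resize(t[pt[1]-55:pt[1]+20,pt[0]-35:pt[0]+40],(600,600),interpolation=cv2.INTER_CUBIC)
B=cv2.resize(sc[ps[1]-75:ps[1]+50,ps[0]-20:ps[0]+30],None,fx=4,fy=4,interpolation=cv2.INTER_CUBIC)
out=np.zeros((600,800,3),np.uint8);out[:,:600]=A;out[:500,600:800]=B
cv2.imwrite("pics/e.png",out)
E
```

```text
13.6333 [0.5636 0.2375 0.0904] [-2.63 -0.08 12.05] 0.039325440805564736
13.6833 [0.5636 0.2375 0.0903] [-2.57  0.19 12.26] 0.03941949778117154
13.7333 [0.5636 0.2375 0.0904] [-2.26  0.38 12.97] 0.03958799453211818
[258.56969978 350.54085641]
```

View pics/e.png

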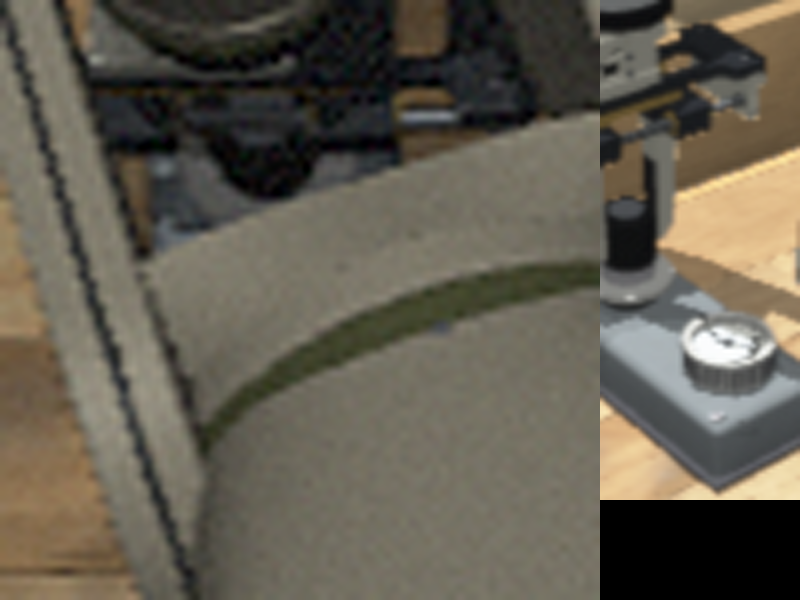

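The cap is down on the platen. Force is about 12.3 N, which means roughly 7 mm of travel by both force and height. Next is a numeric check of the dial in the scene camera.

```bash
python3 - <<'E'
from h import *
from scipy.optimize import minimize
c=cam("scene");g=np.mean([cv2.cvtColor(eyes.read_camera("scene"),cv2.COLOR_BGR2GRAY).astype(float) for _ in range(4)],0).astype(np.float32)
ang=np.arange(-180,180,4)
def samp(cx,cy,r,z,ang=ang):
    q=np.array([proj("scene",[cx+r*np.cos(a),cy+r*np.sin(a),z],c) for a in np.radians(ang)],np.float32)
    return cv2.remap(g,q[:,0].reshape(1,-1),q[:,1].reshape(1,-1),cv2.INTER_CUBIC)[0]
# register the dial: bright ring+face inside, dark outside
best=max(((samp(x,y,.0285,.076).mean()-samp(x,y,.0325,.076).mean()),x,y) for x in np.arange(.444,.457,.001) for y in np.arange(.226,.239,.001));print(best)
_,x,y=best
prof=lambda rs,z:np.mean([samp(x,y,r,z) for r in rs],0)
for nm,rs,z in(("rim+bar",[.020,.0225,.025,.0275],.077),("needle r8-13",[.007,.009,.011,.013],.073),("arc r15-17",[.015,.016,.017],.071)):
    p=prof(rs,z);print(nm,[(int(a),int(v)) for a,v in zip(ang,p) if v<np.median(p)-12])
s=monitor.read_state();print(s["t"],s["tool_pos"],s["force"])
E
```

```text
(np.float32(49.795563), np.float64(0.45), np.float64(0.232))
rim+bar [(-172, 165), (-168, 170), (-140, 169), (-136, 154), (-132, 144), (-128, 136), (-124, 135), (-120, 138), (-116, 139), (-112, 139), (-108, 139), (-104, 138), (-100, 137), (-96, 137), (-92, 134), (-88, 132), (-84, 128), (-80, 125), (-76, 124), (-72, 125), (-68, 125), (-64, 126), (-60, 127), (-56, 128), (-52, 128), (-48, 127), (-44, 130), (-40, 133), (-36, 136), (-32, 136), (-28, 136), (-24, 137), (-20, 135), (-16, 134), (-12, 134), (-8, 133), (-4, 125), (0, 114), (4, 113), (8, 133), (12, 161)]
needle r8-13 [(-156, 217), (-152, 214), (-148, 214), (-144, 218), (-84, 222), (-80, 220), (-76, 217), (-72, 214), (-68, 211), (-64, 209), (-60, 207), (-56, 206), (-52, 207), (-48, 210), (-44, 215), (-40, 220), (8, 216), (12, 206), (16, 201), (20, 202), (24, 207), (28, 213), (32, 218)]
arc r15-17 [(-168, 207), (-164, 194), (-160, 170), (-156, 147), (-152, 130), (-148, 125), (-144, 130), (-140, 143), (-136, 157), (-132, 164), (-128, 162), (-124, 155), (-120, 145), (-116, 138), (-112, 136), (-108, 137), (-104, 142), (-100, 151), (-96, 163), (-92, 175), (-88, 184), (-84, 187), (-80, 187), (-76, 188), (-72, 188), (-68, 186), (-64, 183), (-60, 182), (-56, 183), (-52, 183), (-48, 184), (-44, 190), (-40, 195), (-36, 203), (-32, 209), (0, 192), (4, 170), (8, 172), (12, 197)]
14.0833 [0.56361818 0.23749422 0.09035013] [-2.30968119 -0.19252996 12.46101553]
```

```bash
python3 -c "
from plant import ticket
print(ticket.close_job())"
```

```text
the job is handed in; nothing more can be done
None
```

The job is handed in at about 14 s: the bezel zero is within about 0.3° of the resting needle, the cap clicked home on the shoulder, and it is still held pressed at about 12.5 N (about 7.5 mm of travel, inside the broad arc); nothing touched the bench dogs or the offcut.

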